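# Zero the microtome's feed knob, then press the trimming lever three clicks and hold it

## Task

Get the microtome ready for a trimming cut. First turn the feed knob on its top deck until its pointer stands at the zero mark (the long broad bar on the dial), then press the trimming lever at its side down by three clicks, no further, and finish still holding it down at the third click, since it springs up when let go. Leave the knob at zero and do not disturb the other things on the bench.

Things in the scene. Friction and masses are not known exactly. Their poses are not given: they have to be found in the camera images.
- microtome: Rotary microtome fixed to the bench: cream box housing on a grey base. Origin on the bench below it; x to its back, y to the operator's left, z up. Housing: x -100 to 170, y -130 to 130 mm, top deck 240 mm high. In front of it stand specimen head and knife holder (to 165 mm high, |y| under 100 mm); a locked handwheel is on the -y wall, the trimming lever on the +y wall.
- feed_knob (a joint): Feed-setting knob on the top deck, upright axis, in rad: 0 with its pointer at the zero mark, growing clockwise seen from above. Starts 0.5 to 1.4 rad clockwise of zero. Light friction (0.05 N m), stays where left; no stop or click at zero, it turns on past it to -1.0. Graduations are 0.21 rad apart; at zero means within about half of one (0.1 rad).
- knob_grip (a point): On the knob's axis, at the height to grip: 31 mm above the deck, 9 mm below the knob's top. Turns with the knob: x along its bar grip to the pointer end, z up. Black bar grip 46 long, 14 thick, upright sides, standing 30 mm above a round skirt 48 mm across and 7 mm high; at the pointer end a nose with a white line reaches over the dial, and a white line runs along that half of the bar's top.
- dial_zero (a point): Zero mark of the knob's dial, a bare metal plate 94 mm across around the knob: the one long broad bar (14 x 4 mm), 38 mm from the knob's axis on the side away from the operator (+x of the microtome). The 29 other graduations are thin.
- feed_lever (a joint): Trimming lever, hinged on a level shaft along the microtome's y, in rad: 0 at rest (arm rising 0.42 rad to the front), growing as its paddle is pressed down, stop at 0.82. A sprung pawl drops into a notch every 0.16 rad: clicks at 0.16, 0.32, 0.48 (the third), 0.64, 0.80; crests half way between. A return spring always brings it up when let go.
- lever_pad (a point): Middle of the top face of the lever's ribbed grey thumb paddle: 30 long (along the arm), 50 wide (along y), 9 mm thick. Moves with the lever; its own axes are the microtome's at rest. The face slopes 0.42 rad at rest, rising to the front (-x), and is nearly level at the third click. Free room above, in front and outside (+y).
- lever_shaft (a point): Fixed point on the lever's shaft, level with the paddle's middle in y, 182 mm above the bench. The paddle's middle lies 98 mm out along the arm, 6 mm above the arm's line. Push there: 6 N at rest, rising evenly to 9 N at the third click, plus up to 4 N just past a notch, less up to 4 N just before one: a click is the force easing off, then rising by 6 to 8 N within 3 mm.
- forceps: Steel forceps lying flat on the bench, 150 x 11 x 9 mm; origin under the middle. A bystander.
- petri_dish: Open glass petri dish, 90 mm across, 15 mm high, with a lump of coral 42 mm high in it; origin under the middle. A bystander.
- tube_rack: White rack of ten tubes with screw caps, 75 x 165 mm, 83 mm high; origin under the middle. A bystander.

How it is judged:
By the outcome, as a careful person would: the job done as asked, in the order asked, and still so for the second after the job is handed in, while the arm keeps its last pose, push and grip.
It also fails if it takes over 72 s, if anything falls off the work surface, if the arm or the gripper's body presses on something with over 40 N, if the wrist force passes 120 N, or if a joint passes its speed limit or range.

## Robot

A 7-joint arm with a two-finger parallel gripper is mounted at the origin on the work surface. World frame = base frame: x ahead of the robot, y to its left, z up, the work surface at z = 0. Lengths are in m, angles in rad, forces in N, time in s.
With the tool pointing down it reaches from about 0.425 to 0.925 m from the base axis. Payload 6.8 kg.
Tool frame: the origin (TCP) lies on the mounting face of the last link; the fingertips stand 173 mm ahead of it and the grasp point (between the pads) lies 155 mm ahead of it; z points along the fingers, y is the direction in which the jaws open and shut (so a half turn about z gives the same grasp; the last joint's range is limited). The gripper opens to 85 mm and grips with 20 to 120 N. Pads are 22 mm wide; open, the fingers measure 114 mm over their backs; the gripper's body (76 mm by 85 mm) begins 54 mm behind the grasp point. The pads swing forward as they close: fully open they stand 13 mm farther back than shut.
Start: joints at [-1.442, 0.477, 0.022, 1.555, -0.011, 1.109, -0.083], TCP at [0.158, 0.656, 0.405] pointing down, gripper open.
Joint ranges: [-2.96, 2.96], [-0.34, 2.1], [-1.41, 1.46], [0.24, 2.44], [-1.37, 4.51], [0.17, 1.92], [-2.96, 2.96]. Speed limits (rad/s): [2.39, 2.39, 3.14, 3.14, 3.14, 3.14, 3.14].

## Interface

Orientations are given as a unit quaternion [w, x, y, z].
In Python, from station import sensors, read_camera, bot gives the robot as it stands. The module is installed in compiled form; this text tells all that it offers.
- The arm moves only by the tool play_rows, never from a script. Its argument "commands" is a list of rows, each a list of 4 numbers: the shift along the tool's x, y, z in m, then the turn about the tool's z in degrees. A call has 1 to 20 rows; each row shifts and turns the commanded pose from where the row before left it, along the tool's axes as they then stand; what a row does not reach is not made up. A row lasts 1/10 s, in which the tool goes at most 50 mm and 8.59 degrees, less where a joint would pass 70% of its speed; a pose out of reach is approached as far as the arm can. A call with a gripper value outside its range is refused whole. "claw" is the finger opening in m, from 0 to 0.0854, set as the call begins (left out, the last holds). The fingers move at their own pace and stop on an object; "force" is the grip in N (left out, the last holds). Time passes only in rows, so rows that do not move let the fingers close. It gives the time, the measured TCP pose, the force and the opening at its end, in the units of the state.
- sensors.get_obs(): the state, without advancing time (a new reading comes with each control period).
- read_camera(name): name is "side" or "top"; returns a dict with "frame" (400x640x3 uint8, blue, green, red), "depth" (400x640 float32, m along the optical axis (not along the pixel's ray), 0 where there is no reading), "fx", "fy", "cx", "cy" (pixels), "distortion" ([k1, k2, p1, p2, k3] as OpenCV has them; the pictures are not rectified), "rvec" (rotation vector, rad) and "tvec" (3), from world to camera coordinates, as OpenCV has them. Camera axes: x right, y down, z forward; pixel columns grow to the right and rows downward; lengths in m; the calibration is good to about 2 mm. A picture is of the moment at which its call begins.
- bot.hand_in(): hands the job in, once; it reports no verdict.
The state is a dict: "t": time; "q": joint angles; "joint_vel": joint speeds; "joint_torque": joint torques, N m; "eef_pos": TCP position; "tool_rot": TCP orientation; "contact_force": force on the tool from outside, world axes, zero at the start; "torque": the same for the moment, N m; "gripper_width": opening from 0.0 (shut) to 1.0 (fully open).
Only numpy, scipy, OpenCV 4.12 (cv2) and the standard library are available. Lean on these libraries where they do the work, as an engineer would, in place of code of your own. Each camera call takes 0.05 s, during which the arm holds its last target.

## Working session

There is one attempt and no reset: what is moved stays moved. The work goes in short steps, Python scripts to look and compute and a tool call to move; the robot and the scene stay as the last step left them, time stands still between calls to the robot, and variables do not carry over. Pictures are saved under pics/ and viewed, and the job is handed in when it is done.

Besides the shell and the picture viewer there is one more tool, called by a JSON object that holds its "method" and its "body", one argument or row to a line. play_rows: Moves the arm, as the interface text tells. Its arguments: {"type":"object","properties":{"commands":{"type":"array"},"claw":{"type":"number"},"force":{"type":"number"}},"required":["commands"]}

```bash
mkdir -p pics; ls; cat > h.py <<'E'
import numpy as np,cv2
from station import sensors, read_camera, bot
def cam(n):
    c=read_camera(n); c['K']=np.array([[c['fx'],0,c['cx']],[0,c['fy'],c['cy']],[0,0,1.]]); c['D']=np.array(c['distortion'],float)
    c['R']=cv2.Rodrigues(np.array(c['rvec'],float))[0]; c['t']=np.array(c['tvec'],float).ravel(); return c
def ray(c,uv):
    p=cv2.undistortPoints(np.array([[uv]],float),c['K'],c['D']).ravel()
    return np.array([p[0],p[1],1.])
def px(c,uv,d=None):
    if d is None:
        u,v=int(round(uv[0])),int(round(uv[1])); w=c['depth'][v-1:v+2,u-1:u+2]; d=np.median(w[w>0])
    return c['R'].T@(ray(c,uv)*d-c['t'])
def atz(c,uv,z):
    o=-c['R'].T@c['t']; r=c['R'].T@ray(c,uv); return o+r*(z-o[2])/r[2]
def proj(c,P):
    return cv2.projectPoints(np.array(P,float).reshape(-1,1,3),np.array(c['rvec'],float),c['t'],c['K'],c['D'])[0].reshape(-1,2)
E
python3 - <<'E'
from h import *
for n in('side','top'):
    c=cam(n); cv2.imwrite(f'pics/{n}0.png',c['frame']); print(n,-c['R'].T@c['t'],c['R'][2],c['fx'])
o=sensors.get_obs(); print({k:np.round(v,3) for k,v in o.items()})
E
```

```text
pics
side [-0.24701351  0.90508416  1.12448946] [ 0.49591366 -0.60410906 -0.62379635] 439.7451959878852
top [ 0.39258598 -0.0040779   1.50246976] [ 0.07761398 -0.00529911 -0.9969694 ] 413.45328148896004
{'t': np.float64(0.1), 'q': array([-1.442,  0.478,  0.022,  1.556, -0.011,  1.109, -0.083]), 'joint_vel': array([-0.001, -0.002,  0.   , -0.001, -0.001,  0.001, -0.   ]), 'joint_torque': array([ 4.0000e-03, -5.9775e+01,  1.6140e+00, -2.8195e+01,  1.3000e-02,
        5.0000e-03,  0.0000e+00]), 'eef_pos': array([0.158, 0.656, 0.404]), 'tool_rot': array([-0.   ,  0.118,  0.993, -0.001]), 'contact_force': array([-0.013,  0.73 ,  0.364]), 'torque': array([-0.039,  0.013, -0.005]), 'gripper_width': np.float64(0.998)}
```

View pics/side0.png

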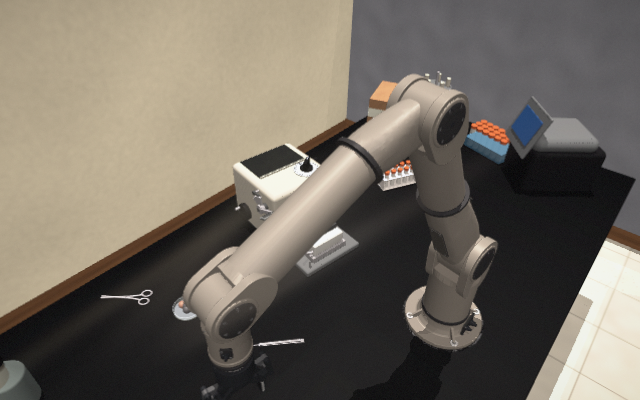

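View pics/top0.png

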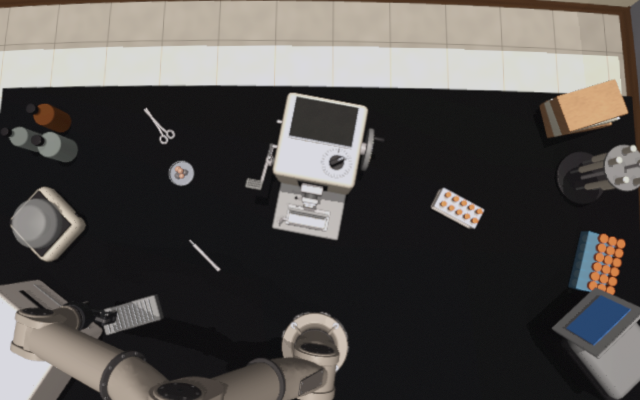

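The top view shows the microtome at about (320,150), the knob at (336,161) and the lever paddle near (256,183). The arm is clear at lower left. I'll enlarge the crop.

```bash
python3 - <<'E'
from h import *
c=cam('top'); f=c['frame']
cv2.imwrite('pics/knob1.png',cv2.resize(f[130:190,300:380],None,fx=10,fy=10,interpolation=cv2.INTER_CUBIC))
cv2.imwrite('pics/lev1.png',cv2.resize(f[130:205,230:330],None,fx=8,fy=8,interpolation=cv2.INTER_CUBIC))
E
```

```text
(no output)
```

View pics/knob1.png

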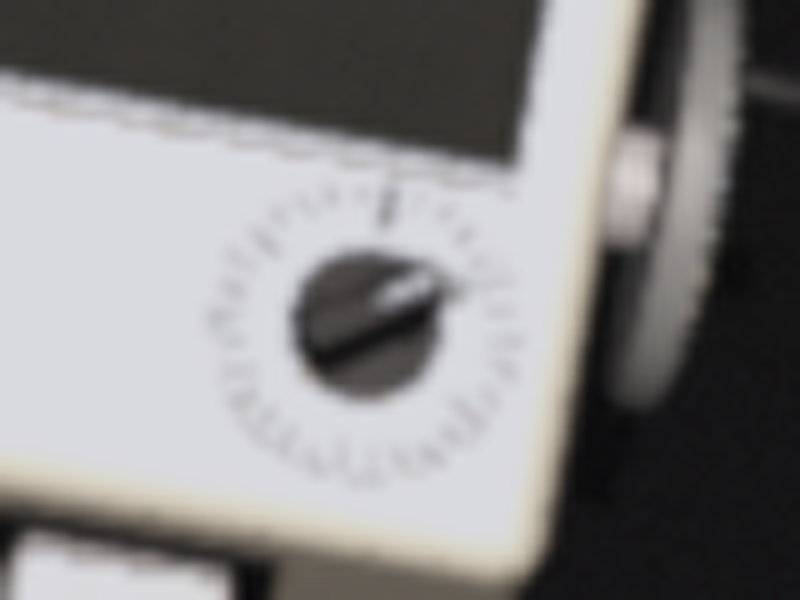

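View pics/lev1.png

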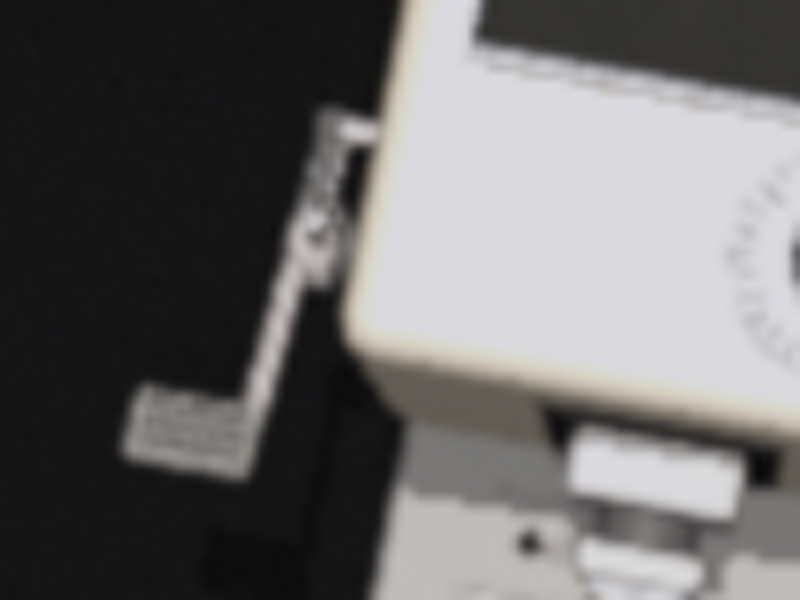

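Knob crop: zero bar centre ≈ (39.0,20.2)/px, dial centre ≈ (36.6,33.3), nose tip ≈ (45.2,28.3), so the knob is roughly 0.9 rad clockwise. The paddle's corners are in the lever crop at about (145,385), (265,410), (248,478) and (125,458).

```bash
cat >> h.py <<'E'
def cr(x,y,s,x0,y0): return ((x+.5)/s-.5+x0,(y+.5)/s-.5+y0)
E
python3 - <<'E'
from h import *
c=cam('top')
# deck by depth
v,u=np.mgrid[70:220,250:400]; pts=cv2.undistortPoints(np.stack([u.ravel(),v.ravel()],1).astype(float).reshape(-1,1,2),c['K'],c['D']).reshape(-1,2)
d=c['depth'][70:220,250:400].ravel(); P=(np.c_[pts,np.ones(len(pts))]*d[:,None]-c['t'])@c['R']
m=(d>0)&(abs(P[:,2]-.24)<.008); print(m.sum(),np.median(P[m,2]))
r=cv2.minAreaRect((P[m,:2]*1000).astype(np.float32)); print(r, cv2.boxPoints(r))
C=atz(c,cr(366,333,10,300,130),.24);Z=atz(c,cr(390,202,10,300,130),.24);S=atz(c,cr(368,323,10,300,130),.247)
N=atz(c,cr(452,284,10,300,130),.27);T=atz(c,cr(318,358,10,300,130),.28)
print(C,Z,S,N,T,np.linalg.norm(Z-C))
g=lambda a:np.degrees(np.arctan2(a[1],a[0]))
print('zero dir',g(Z-C),'nose dir',g(N-C),g(N-T))
pc=[cr(x,y,8,230,130) for x,y in((145,385),(265,410),(248,478),(125,458),(195,432))]
for q in pc: print(atz(c,q,.228), px(c,q))
E
```

```text
6341 0.23974220638751478
((668.6620483398438, 21.731063842773438), (314.4884338378906, 320.39208984375), 80.44949340820312) [[ 484.5969  -106.75447]
 [ 800.5482  -159.91295]
 [ 852.7272   150.2166 ]
 [ 536.7759   203.37508]]
[ 0.61598586 -0.06209038  0.24      ] [ 0.65718717 -0.06924225  0.24      ] [ 0.61786571 -0.06236139  0.247     ] [ 0.62599455 -0.08659563  0.27      ] [ 0.60116148 -0.04595018  0.28      ] 0.041817423066219175
zero dir -9.847482555426696 nose dir -67.78340725661582 -58.57640207302269
[0.56834808 0.2122272  0.228     ] [0.59958377 0.25066801 0.00150673]
[0.55904086 0.16521068 0.228     ] [0.56069017 0.16688807 0.21537196]
[0.53240495 0.17121889 0.228     ] [0.55678462 0.20178469 0.00577587]
[0.53969545 0.21928491 0.228     ] [0.56575635 0.25885434 0.00222368]
[0.55014572 0.19226448 0.228     ] [0.55034524 0.19251311 0.22638614]
```

{"method": "play_rows", "body": {
  "commands": [
    [0,0,-0.04,0],
    [0,0,-0.04,0],
    [0,0,-0.04,0],
    [-0.02,-0.02,0,0],
    [-0.034,-0.033,0,0],
    [-0.034,-0.033,0,0],
    [-0.034,-0.033,0,0],
    [-0.034,-0.033,0,0],
    [-0.034,-0.033,0,0],
    [-0.034,-0.033,0,0],
    [-0.034,-0.033,0,0],
    [-0.034,-0.033,0,0],
    [-0.034,-0.033,0,0],
    [-0.034,-0.033,0,0],
    [-0.034,-0.033,0,0],
    [-0.034,-0.033,0,0],
    [-0.034,-0.033,0,0],
    [-0.034,-0.033,0,0],
    [-0.034,-0.033,0,0],
    [-0.034,-0.033,0,0]
  ],
  "claw": 0.0854
}}

```text
t: 2.2
eef_pos: [0.5786, -0.0105, 0.5247]
tool_rot: [0.0, 0.118, 0.993, 0.0]
contact_force: [0.3, 0.7, 0.8]
gripper_width: 0.998
```

{"method": "play_rows", "body": {
  "commands": [
    [-0.025,-0.021,0,0],
    [-0.024,-0.02,0,0],
    [0,0,0,8],
    [0,0,0,8],
    [0,0,0,8],
    [0,0,0,8],
    [0,0,0,8],
    [0,0,0,8],
    [0,0,0,0]
  ],
  "claw": 0.05
}}

```text
t: 3.1
eef_pos: [0.616, -0.0599, 0.5244]
tool_rot: [-0.0, 0.512, 0.859, -0.0]
contact_force: [-0.4, -0.2, -0.5]
gripper_width: 0.586
```

```bash
python3 - <<'E'
from h import *
c=cam('side'); f=c['frame']
p=proj(c,[[.617,-.062,.271]])[0];print(p)
x0,y0=int(p[0])-50,int(p[1])-40
print(x0,y0)
cv2.imwrite('pics/s1.png',cv2.resize(f[y0:y0+75,x0:x0+100],None,fx=8,fy=8,interpolation=cv2.INTER_CUBIC))
cv2.imwrite('pics/t1.png',cam('top')['frame'])
o=sensors.get_obs(); print(o['q'],o['eef_pos'],o['tool_rot'],o['gripper_width'])
E
```

```text
[306.85378139 161.70653423]
256 121
[-0.56005676  0.35868767  0.75707255  1.57821893 -0.25233075  1.30595452
  0.73190919] [ 0.6160261  -0.05998619  0.52450397] [-1.44845868e-04  5.10115549e-01  8.60105859e-01 -1.33816996e-04] 0.5878588365493327
```

View pics/s1.png

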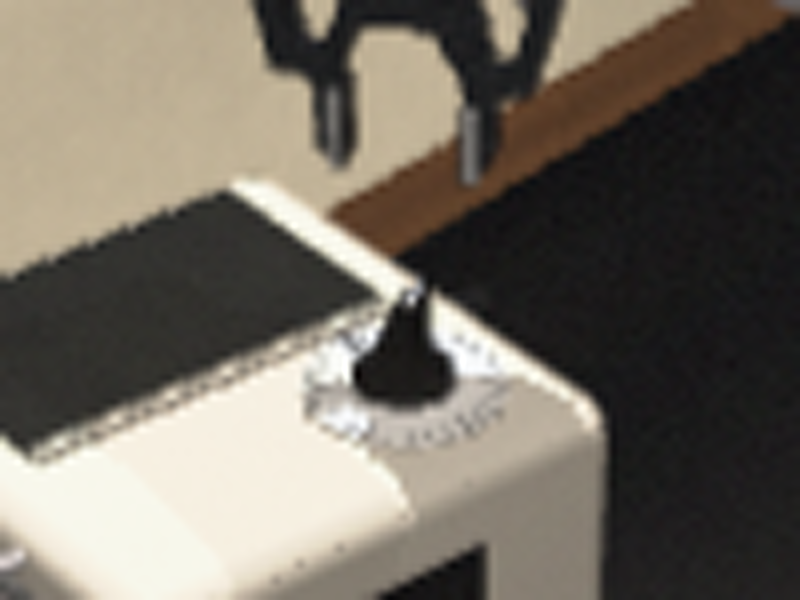

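View pics/t1.png

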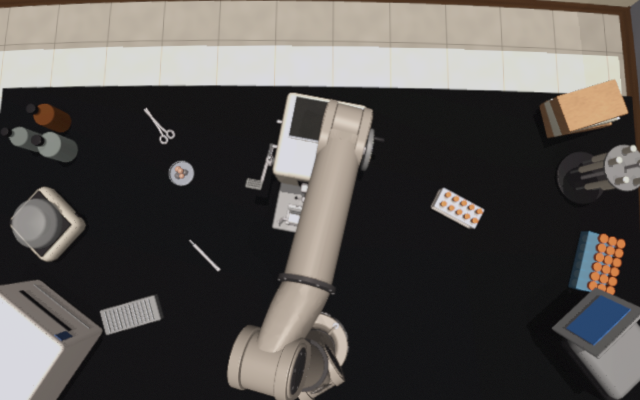

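Side view: the jaws straddle the knob, which is at about (405,370) in the crop (skirt centre). The bar is edge-on to the camera, as expected.

```bash
python3 - <<'E'
from h import *
c=cam('side')
for xy,z in (((404,375),.247),((404,372),.247),((417,300),.28)): print(atz(c,cr(*xy,8,256,121),z))
E
```

```text
[ 0.61891097 -0.05983483  0.247     ]
[ 0.62048798 -0.06160104  0.247     ]
[ 0.6211391 -0.0710918  0.28     ]
```

{"method": "play_rows", "body": {
  "commands": [
    [-0.002,0.001,0.02,0],
    [0,0,0.02,0],
    [0,0,0.02,0],
    [0,0,0.02,0],
    [0,0,0.01,0],
    [0,0,0.006,0],
    [0,0,0,0]
  ]
}}

```text
t: 3.95
eef_pos: [0.6179, -0.0615, 0.4284]
tool_rot: [-0.0, 0.512, 0.859, -0.0]
contact_force: [-0.1, -0.5, 0.9]
gripper_width: 0.58
```

{"method": "play_rows", "body": {
  "commands": [
    [0,0,0,0],
    [0,0,0,0],
    [0,0,0,0],
    [0,0,0,0],
    [0,0,0,0],
    [0,0,0,0],
    [0,0,0,0],
    [0,0,0,0]
  ],
  "claw": 0.0,
  "force": 25
}}

```text
t: 4.75
eef_pos: [0.6186, -0.0611, 0.4298]
tool_rot: [0.001, 0.512, 0.859, 0.001]
contact_force: [2.8, 2.7, 5.8]
gripper_width: 0.154
```

```bash
python3 - <<'E'
from h import *
c=cam('side'); f=c['frame']
x0,y0=256,121
cv2.imwrite('pics/s2.png',cv2.resize(f[y0:y0+75,x0:x0+100],None,fx=8,fy=8,interpolation=cv2.INTER_CUBIC))
o=sensors.get_obs(); print(o['q'],o['eef_pos'],o['tool_rot'],o['gripper_width']*85.4,o['contact_force'],o['torque'])
E
```

```text
[-0.52591715  0.4361724   0.71963053  1.69868618 -0.31507532  1.12303865
  0.78172491] [ 0.61855924 -0.06114521  0.42975176] [0.00103177 0.5115057  0.85927877 0.00092466] 13.775645367439095 [2.3678478  1.72946436 5.4492327 ] [ 0.42481955 -0.63528296  0.05872968]
```

View pics/s2.png

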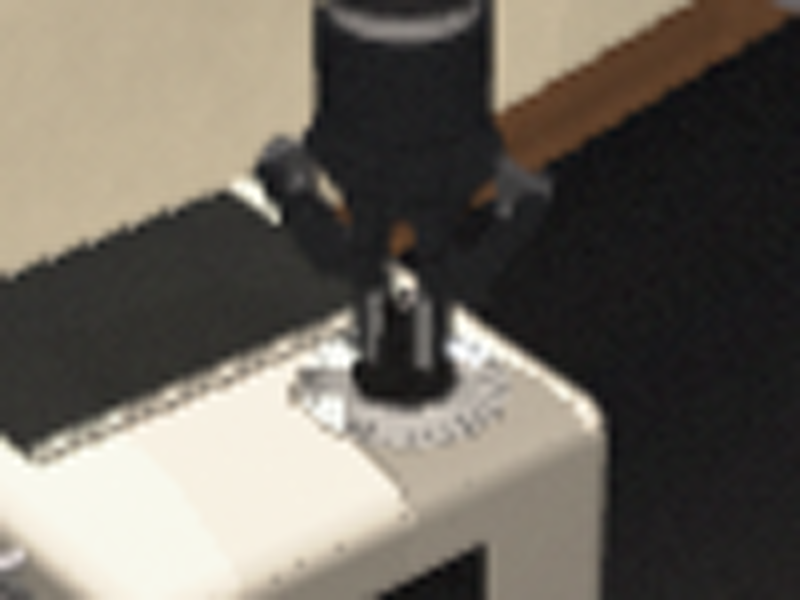

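Gripped (13.8 mm ≈ bar 14 mm), with the bar at -61.5° in the world. Zero direction is about -9.7°, so I turn the tool by -52°.

{"method": "play_rows", "body": {
  "commands": [
    [0,0,-0.001,-4],
    [0,0,0,-6],
    [0,0,0,-6],
    [0,0,0,-6],
    [0,0,0,-6],
    [0,0,0,-6],
    [0,0,0,-6],
    [0,0,0,-6],
    [0,0,0,-4],
    [0,0,0,-2],
    [0,0,0,0],
    [0,0,0,0],
    [0,0,0,0]
  ]
}}

```text
t: 6.1
eef_pos: [0.6186, -0.0611, 0.4298]
tool_rot: [0.001, 0.083, 0.997, 0.0]
contact_force: [4.4, 1.4, -0.8]
gripper_width: 0.155
```

```bash
python3 - <<'E'
from h import *
o=sensors.get_obs(); print(o['q'],o['eef_pos'],o['tool_rot'],o['gripper_width']*85.4,o['contact_force'],o['torque'])
from scipy.spatial.transform import Rotation as R
q=o['tool_rot'];M=R.from_quat([q[1],q[2],q[3],q[0]]).as_matrix();print(np.degrees(np.arctan2(M[1],M[0])))
E
```

```text
[-0.38158468  0.39567191  0.50909989  1.68941698 -0.21158431  1.10908845
  1.59346748] [ 0.61857409 -0.0610898   0.42979039] [1.18287341e-03 8.30570881e-02 9.96544086e-01 7.15287367e-05] 13.216254226040789 [ 4.44106503  1.41337991 -0.84979307] [ 0.29301442 -1.1134039   0.10147843]
[170.47135231  80.47139788  -1.30383201]
```

Bar now at -9.5°. I'll release, lift and look at the dial from the side camera first.

{"method": "play_rows", "body": {
  "commands": [
    [0,0,0,0],
    [0,0,0,0],
    [0,0,0,0],
    [0,0,0,0],
    [0,0,0,0],
    [0,0,-0.01,0],
    [0,0,-0.02,0],
    [0,0,-0.03,0],
    [0,0,-0.035,0],
    [0,0,0,0]
  ],
  "claw": 0.045
}}

```text
t: 7.1
eef_pos: [0.6186, -0.0624, 0.5308]
tool_rot: [0.005, 0.084, 0.996, 0.0]
contact_force: [0.7, -0.8, 0.1]
gripper_width: 0.524
```

{"method": "play_rows", "body": {
  "commands": [
    [0.012,0.04,0,8],
    [0,0,0,8],
    [0,0,0,8],
    [0,0,0,8],
    [0,0,0,8],
    [0,0,0,8],
    [0,0,0,8],
    [0,0,0,8],
    [0,0,0,8],
    [0,0,0,8],
    [0,0,0,8],
    [0,0,0,2],
    [0,0,0,0]
  ],
  "claw": 0.0
}}

```text
t: 8.4
eef_pos: [0.6126, -0.0199, 0.5248]
tool_rot: [0.0, 0.764, 0.646, -0.0]
contact_force: [-1.2, 0.4, -0.1]
gripper_width: 0.003
```

```bash
python3 - <<'E'
from h import *
from scipy.spatial.transform import Rotation as R
o=sensors.get_obs();q=o['tool_rot'];M=R.from_quat([q[1],q[2],q[3],q[0]]).as_matrix();print(np.degrees(np.arctan2(M[1],M[0])))
p=o['eef_pos'];print(p,o['q'],o['gripper_width'],o['contact_force'])
w=np.array([.550,.195,p[2]])-p; print(M.T@w)
E
```

```text
[  80.43216213   -9.56783807 -136.71418757]
[ 0.61264652 -0.01990624  0.52483403] [-0.68436691  0.36386889  0.83753108  1.5951152  -0.27738345  1.30694048
  0.0265432 ] 0.002504095108052604 [-1.15706782  0.37271566 -0.06495504]
[ 2.01503974e-01 -9.74957670e-02 -8.62091720e-06]
```

{"method": "play_rows", "body": {
  "commands": [
    [0.035,-0.017,0,0],
    [0.04,-0.02,0,0],
    [0.04,-0.02,0,0],
    [0.04,-0.02,0,0],
    [0.035,-0.015,0,0],
    [0.012,-0.005,0,0],
    [0,0,0,0],
    [0,0,0,0]
  ]
}}

```text
t: 9.2
eef_pos: [0.551, 0.1937, 0.5249]
tool_rot: [0.0, 0.764, 0.645, -0.0]
contact_force: [1.0, -0.8, -0.8]
gripper_width: 0.001
```

```bash
python3 - <<'E'
from h import *
c=cam('top'); f=c['frame']
cv2.imwrite('pics/knob3.png',cv2.resize(f[130:190,300:380],None,fx=10,fy=10,interpolation=cv2.INTER_CUBIC))
c=cam('side'); f=c['frame']; cv2.imwrite('pics/s3.png',cv2.resize(f[110:260,200:400],None,fx=4,fy=4,interpolation=cv2.INTER_CUBIC))
o=sensors.get_obs();print(o['eef_pos'],o['q'],o['contact_force'])
E
```

```text
[0.55123795 0.19273543 0.52500703] [-1.06546886  0.28759628  0.79586289  1.66134563 -0.21241259  1.28202434
 -0.39970953] [0.23064174 0.50250633 0.40410273]
```

View pics/knob3.png

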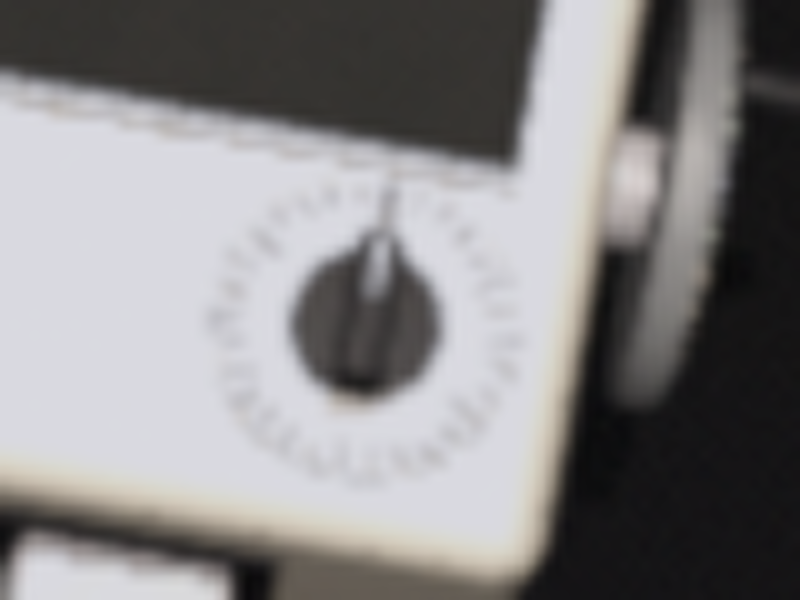

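View pics/s3.png

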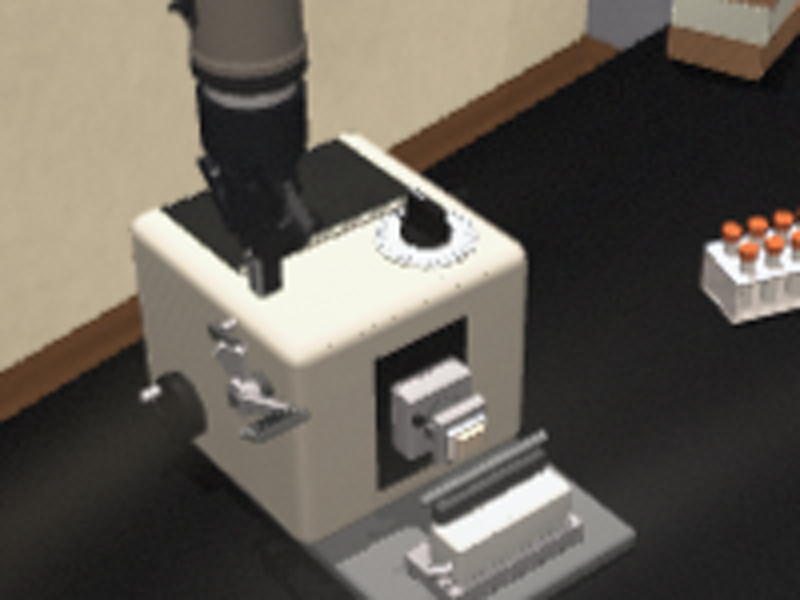

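The knob pointer (380,235) lines up with the zero bar (390,190) within a few degrees. The side view shows the paddle at about (275,425) in the crop, in the clear below the closed fingertips. I'll cross-check the paddle's position.

```bash
python3 - <<'E'
from h import *
c=cam('side');f=c['frame']
cv2.imwrite('pics/s4.png',cv2.resize(f[180:230,240:300],None,fx=12,fy=12,interpolation=cv2.INTER_CUBIC))
C=atz(c,cr(275,423,4,200,110),.2275);print(C)
c=cam('top');print('deck front-left',atz(c,cr(345,330,8,230,130),.235), 'hub',atz(c,cr(314,235,8,230,130),.185))
Kp=lambda x,y,z:atz(c,cr(x,y,10,300,130),z)
g=lambda a:np.degrees(np.arctan2(a[1],a[0]))
A=np.array([.6180,-.0612,0]);
for z in(.25,.26,.27):print(z,g(Kp(381,236,z)-A))
print('zero',g(Kp(390,202,.24)-A),'barline',g(Kp(380,252,.28)-Kp(373,300,.28)))
E
```

```text
[0.54805995 0.1972261  0.2275    ]
deck front-left [0.58965615 0.13398103 0.235     ] hub [0.63601044 0.15277667 0.185     ]
0.25 -10.345889107506428
0.26 -10.056246135617357
0.27 -9.71398374508898
zero -11.59758306932707 barline -7.792136381577835
```

View pics/s4.png

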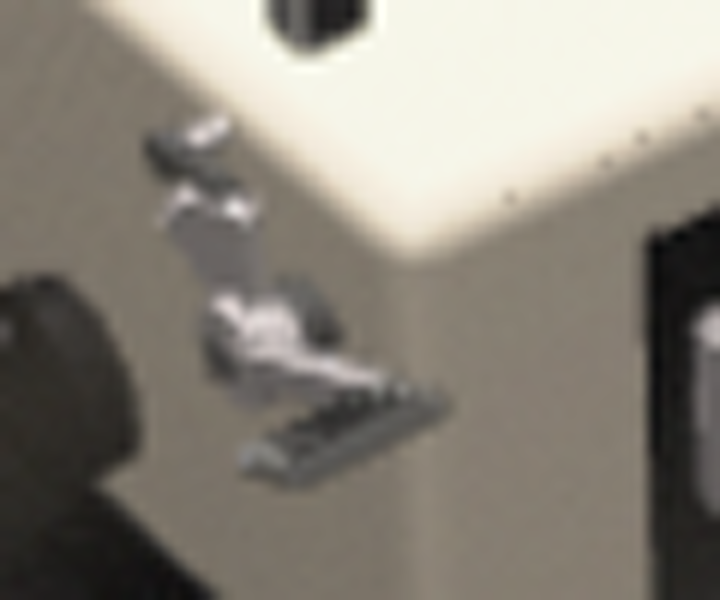

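{"method": "play_rows", "body": {
  "commands": [
    [0,0,0.02,0],
    [0,0,0.03,0],
    [0,0,0.03,0],
    [0,0,0.02,0],
    [0,0,0.01,0],
    [0,0,0,0],
    [0,0,0,0]
  ]
}}

```text
t: 10.1
eef_pos: [0.5512, 0.1948, 0.4156]
tool_rot: [0.0, 0.764, 0.645, 0.001]
contact_force: [0.0, 0.2, 0.0]
gripper_width: 0.004
```

```bash
python3 - <<'E'
from h import *
c=cam('side');f=c['frame']
cv2.imwrite('pics/s5.png',cv2.resize(f[180:230,240:300],None,fx=12,fy=12,interpolation=cv2.INTER_CUBIC))
o=sensors.get_obs();print(o['eef_pos'],o['q'],o['contact_force'])
E
```

```text
[0.55123626 0.19495225 0.4159593 ] [-1.0186617   0.38591235  0.74919764  1.80305859 -0.29742926  1.06653491
 -0.32848509] [-0.4922749  -0.39494463  0.21735681]
```

View pics/s5.png

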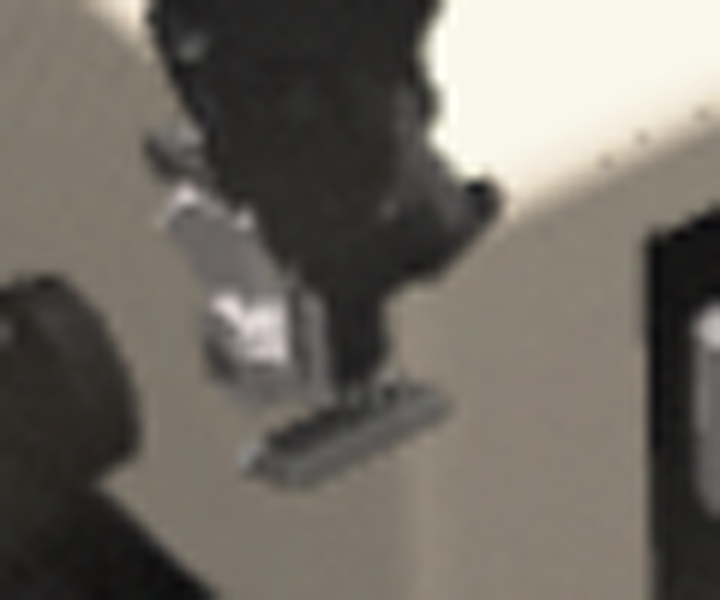

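{"method": "play_rows", "body": {
  "commands": [
    [0,-0.002,0.004,0],
    [0,0,0.003,0],
    [0,0,0.002,0],
    [0,0,0.002,0],
    [0,0,0,0]
  ]
}}

```text
t: 10.65
eef_pos: [0.5491, 0.1957, 0.4047]
tool_rot: [0.0, 0.764, 0.646, 0.001]
contact_force: [-0.8, 0.3, 7.2]
gripper_width: 0.001
```

{"method": "play_rows", "body": {
  "commands": [
    [0,0,0.002,0],
    [0,0,0,0]
  ]
}}

```text
t: 10.85
eef_pos: [0.5493, 0.1957, 0.4031]
tool_rot: [0.0, 0.764, 0.646, 0.001]
contact_force: [-1.0, 0.0, 10.3]
gripper_width: 0.001
```

{"method": "play_rows", "body": {
  "commands": [
    [0,0,0.002,0],
    [0,0,0,0]
  ]
}}

```text
t: 11.05
eef_pos: [0.5493, 0.1957, 0.401]
tool_rot: [0.0, 0.764, 0.646, 0.001]
contact_force: [-0.9, 0.5, 9.4]
gripper_width: -0.003
```

{"method": "play_rows", "body": {
  "commands": [
    [0,0,0.002,0],
    [0,0,0,0]
  ]
}}

```text
t: 11.25
eef_pos: [0.5492, 0.1958, 0.3988]
tool_rot: [0.0, 0.764, 0.646, 0.001]
contact_force: [-1.1, 0.3, 7.3]
gripper_width: 0.002
```

{"method": "play_rows", "body": {
  "commands": [
    [0,-0.001,0.002,0],
    [0,0,0,0]
  ]
}}

```text
t: 11.45
eef_pos: [0.5481, 0.196, 0.3967]
tool_rot: [0.0, 0.764, 0.646, 0.001]
contact_force: [0.1, -0.3, 6.8]
gripper_width: 0.0
```

{"method": "play_rows", "body": {
  "commands": [
    [0,-0.001,0.002,0],
    [0,0,0,0]
  ]
}}

```text
t: 11.65
eef_pos: [0.5472, 0.1961, 0.3945]
tool_rot: [0.0, 0.764, 0.646, 0.001]
contact_force: [0.0, -0.4, 5.4]
gripper_width: 0.002
```

{"method": "play_rows", "body": {
  "commands": [
    [0,-0.001,0.002,0],
    [0,0,0,0]
  ]
}}

```text
t: 11.85
eef_pos: [0.5462, 0.1963, 0.3923]
tool_rot: [0.0, 0.764, 0.646, 0.001]
contact_force: [1.9, 0.3, 4.5]
gripper_width: 0.001
```

{"method": "play_rows", "body": {
  "commands": [
    [0,-0.001,0.002,0],
    [0,0,0,0]
  ]
}}

```text
t: 12.05
eef_pos: [0.545, 0.1964, 0.3897]
tool_rot: [0.0, 0.764, 0.646, 0.001]
contact_force: [2.7, 1.3, 1.6]
gripper_width: -0.003
```

{"method": "play_rows", "body": {
  "commands": [
    [0,-0.001,0.002,0],
    [0,0,0,0]
  ]
}}

```text
t: 12.25
eef_pos: [0.5444, 0.1965, 0.3883]
tool_rot: [0.001, 0.764, 0.646, 0.001]
contact_force: [3.9, 0.5, 5.5]
gripper_width: -0.0
```

{"method": "play_rows", "body": {
  "commands": [
    [0,0,0.002,0],
    [0,0,0,0]
  ]
}}

```text
t: 12.45
eef_pos: [0.5442, 0.1965, 0.3864]
tool_rot: [0.0, 0.764, 0.646, 0.001]
contact_force: [1.2, -0.2, 9.5]
gripper_width: -0.002
```

{"method": "play_rows", "body": {
  "commands": [
    [0,0,0.002,0],
    [0,0,0,0]
  ]
}}

```text
t: 12.65
eef_pos: [0.5438, 0.1966, 0.3842]
tool_rot: [-0.0, 0.764, 0.646, 0.0]
contact_force: [-0.4, 1.5, 8.6]
gripper_width: 0.002
```

Click one was at TCP z ≈ 0.388, against 0.387 predicted. Continuing.

{"method": "play_rows", "body": {
  "commands": [
    [0,-0.0005,0.002,0],
    [0,0,0,0]
  ]
}}

```text
t: 12.85
eef_pos: [0.5432, 0.1968, 0.382]
tool_rot: [-0.0, 0.764, 0.646, 0.0]
contact_force: [-0.1, 1.0, 7.7]
gripper_width: -0.001
```

{"method": "play_rows", "body": {
  "commands": [
    [0,-0.0005,0.002,0],
    [0,0,0,0]
  ]
}}

```text
t: 13.05
eef_pos: [0.5427, 0.1969, 0.3799]
tool_rot: [-0.0, 0.764, 0.646, 0.0]
contact_force: [0.2, 1.4, 6.2]
gripper_width: 0.001
```

{"method": "play_rows", "body": {
  "commands": [
    [0,-0.0005,0.002,0],
    [0,0,0,0]
  ]
}}

```text
t: 13.25
eef_pos: [0.5422, 0.197, 0.3778]
tool_rot: [-0.0, 0.764, 0.646, 0.0]
contact_force: [1.6, 1.2, 6.1]
gripper_width: -0.001
```

{"method": "play_rows", "body": {
  "commands": [
    [0,-0.0005,0.002,0],
    [0,0,0,0]
  ]
}}

```text
t: 13.45
eef_pos: [0.5417, 0.197, 0.3757]
tool_rot: [-0.0, 0.764, 0.646, 0.0]
contact_force: [2.1, 2.2, 4.6]
gripper_width: 0.001
```

{"method": "play_rows", "body": {
  "commands": [
    [0,-0.0005,0.002,0],
    [0,0,0,0]
  ]
}}

```text
t: 13.65
eef_pos: [0.5412, 0.1971, 0.3735]
tool_rot: [-0.0, 0.764, 0.646, 0.0]
contact_force: [2.7, 0.9, 4.6]
gripper_width: -0.001
```

{"method": "play_rows", "body": {
  "commands": [
    [0,-0.0005,0.002,0],
    [0,0,0,0]
  ]
}}

```text
t: 13.85
eef_pos: [0.541, 0.1971, 0.372]
tool_rot: [-0.0, 0.764, 0.646, 0.0]
contact_force: [1.4, 1.5, 6.7]
gripper_width: -0.005
```

{"method": "play_rows", "body": {
  "commands": [
    [0,0,0.002,0],
    [0,0,0,0]
  ]
}}

```text
t: 14.05
eef_pos: [0.5409, 0.1971, 0.3703]
tool_rot: [-0.0, 0.764, 0.646, 0.0]
contact_force: [0.1, 1.6, 9.8]
gripper_width: -0.001
```

{"method": "play_rows", "body": {
  "commands": [
    [0,0,0.002,0],
    [0,0,0,0]
  ]
}}

```text
t: 14.25
eef_pos: [0.5407, 0.1972, 0.3681]
tool_rot: [-0.0, 0.764, 0.646, 0.0]
contact_force: [-0.1, 1.8, 9.9]
gripper_width: 0.008
```

Second click at about 0.3718. The third is expected near 0.356.

{"method": "play_rows", "body": {
  "commands": [
    [0,-0.0003,0.002,0],
    [0,0,0,0]
  ]
}}

```text
t: 14.45
eef_pos: [0.5404, 0.1972, 0.3661]
tool_rot: [-0.0, 0.764, 0.646, 0.0]
contact_force: [-0.5, 1.0, 8.4]
gripper_width: 0.0
```

{"method": "play_rows", "body": {
  "commands": [
    [0,-0.0003,0.002,0],
    [0,0,0,0]
  ]
}}

```text
t: 14.65
eef_pos: [0.5402, 0.1973, 0.364]
tool_rot: [-0.0, 0.764, 0.646, 0.0]
contact_force: [0.2, 2.3, 7.5]
gripper_width: -0.001
```

{"method": "play_rows", "body": {
  "commands": [
    [0,-0.0003,0.002,0],
    [0,0,0,0]
  ]
}}

```text
t: 14.85
eef_pos: [0.54, 0.1973, 0.362]
tool_rot: [-0.0, 0.764, 0.646, 0.0]
contact_force: [0.4, 1.1, 7.3]
gripper_width: 0.001
```

{"method": "play_rows", "body": {
  "commands": [
    [0,0,0.002,0],
    [0,0,0,0]
  ]
}}

```text
t: 15.05
eef_pos: [0.5399, 0.1973, 0.3598]
tool_rot: [-0.0, 0.764, 0.646, 0.0]
contact_force: [1.0, 1.9, 5.8]
gripper_width: 0.004
```

{"method": "play_rows", "body": {
  "commands": [
    [0,0,0.001,0],
    [0,0,0,0]
  ]
}}

```text
t: 15.25
eef_pos: [0.5399, 0.1973, 0.3589]
tool_rot: [-0.0, 0.764, 0.646, 0.0]
contact_force: [0.9, 2.1, 6.2]
gripper_width: -0.001
```

{"method": "play_rows", "body": {
  "commands": [
    [0,0,0.001,0],
    [0,0,0,0]
  ]
}}

```text
t: 15.45
eef_pos: [0.5398, 0.1973, 0.3578]
tool_rot: [-0.0, 0.764, 0.646, 0.0]
contact_force: [-0.3, 1.8, 5.9]
gripper_width: -0.002
```

{"method": "play_rows", "body": {
  "commands": [
    [0,0,0.001,0],
    [0,0,0,0]
  ]
}}

```text
t: 15.65
eef_pos: [0.5398, 0.1973, 0.3568]
tool_rot: [-0.0, 0.764, 0.646, 0.0]
contact_force: [0.8, 1.3, 5.9]
gripper_width: -0.002
```

{"method": "play_rows", "body": {
  "commands": [
    [0,0,0.0005,0],
    [0,0,0,0]
  ]
}}

```text
t: 15.85
eef_pos: [0.5399, 0.1973, 0.3564]
tool_rot: [-0.0, 0.764, 0.646, 0.0]
contact_force: [0.3, 2.6, 6.3]
gripper_width: -0.003
```

{"method": "play_rows", "body": {
  "commands": [
    [0,0,0.0005,0],
    [0,0,0,0]
  ]
}}

```text
t: 16.05
eef_pos: [0.5399, 0.1973, 0.356]
tool_rot: [-0.0, 0.764, 0.646, 0.0]
contact_force: [0.6, 2.5, 8.1]
gripper_width: 0.0
```

{"method": "play_rows", "body": {
  "commands": [
    [0,0,0.0005,0],
    [0,0,0,0]
  ]
}}

```text
t: 16.25
eef_pos: [0.5399, 0.1973, 0.3556]
tool_rot: [-0.0, 0.764, 0.646, 0.0]
contact_force: [-0.9, 1.6, 8.0]
gripper_width: -0.002
```

{"method": "play_rows", "body": {
  "commands": [
    [0,0,0.0005,0],
    [0,0,0,0]
  ]
}}

```text
t: 16.45
eef_pos: [0.5399, 0.1973, 0.3553]
tool_rot: [-0.0, 0.764, 0.646, 0.0]
contact_force: [-0.8, 1.4, 9.7]
gripper_width: -0.0
```

{"method": "play_rows", "body": {
  "commands": [
    [0,0,0.0005,0],
    [0,0,0,0]
  ]
}}

```text
t: 16.65
eef_pos: [0.54, 0.1972, 0.3549]
tool_rot: [-0.0, 0.764, 0.646, 0.0]
contact_force: [-1.5, 1.7, 11.1]
gripper_width: 0.004
```

```bash
python3 - <<'E'
from h import *
c=cam('side');f=c['frame']
cv2.imwrite('pics/s6.png',cv2.resize(f[180:230,240:300],None,fx=12,fy=12,interpolation=cv2.INTER_CUBIC))
c=cam('top');f=c['frame']
cv2.imwrite('pics/t6.png',f)
cv2.imwrite('pics/k6.png',cv2.resize(f[130:190,300:380],None,fx=10,fy=10,interpolation=cv2.INTER_CUBIC))
o=sensors.get_obs();print(o['t'],o['eef_pos'],o['q'],o['contact_force'])
E
```

```text
16.75 [0.53996204 0.19723992 0.35495732] [-0.99902548  0.43987129  0.7100254   1.88552697 -0.35125197  0.94313287
 -0.29299346] [-0.9651029   1.26584109 10.85503354]
```

View pics/s6.png

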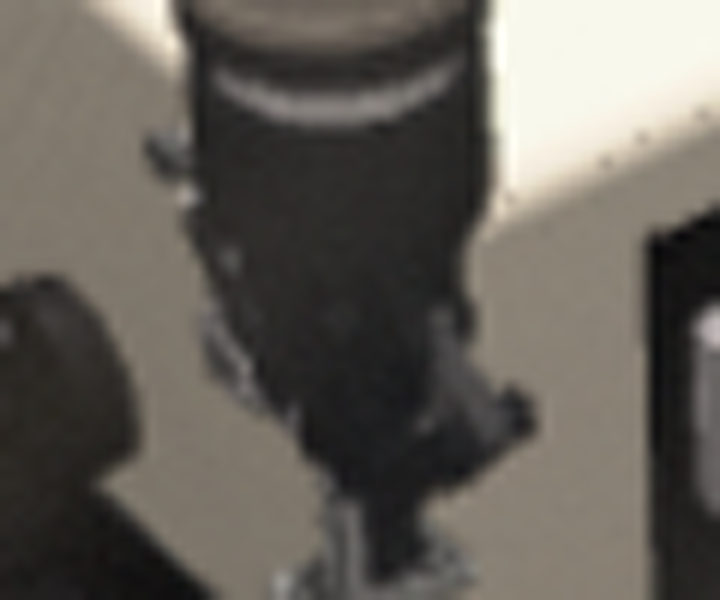

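View pics/t6.png

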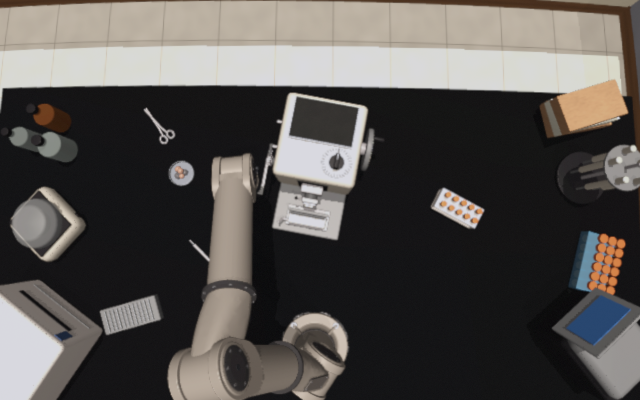

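View pics/k6.png

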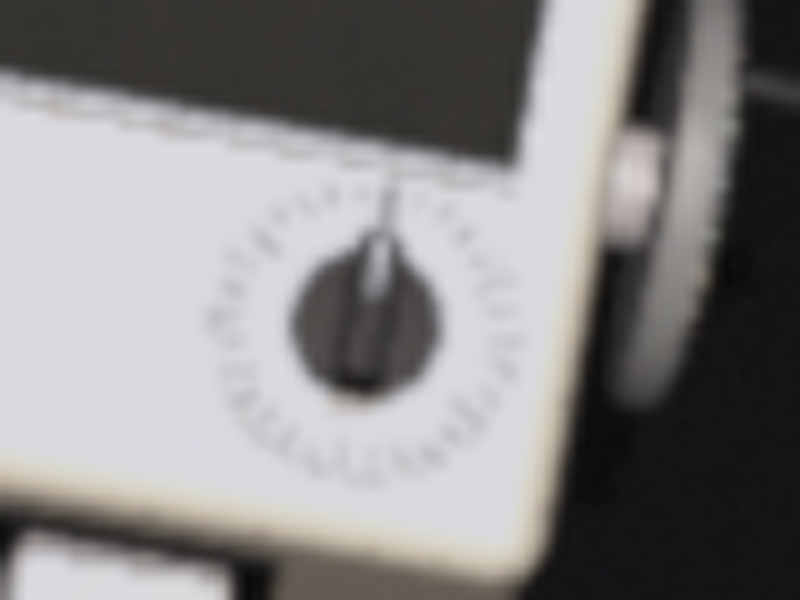

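The third click is felt: the force eased to 5.9 N, then rose to 11 N within 2 mm, at TCP z 0.355 (expected about 0.355–0.356). In the picture the knob pointer (380,235) is still lined up with the zero bar, and the bystanders are where they were. Handing in while holding.

{"method": "play_rows", "body": {
  "commands": [
    [0,0,0,0],
    [0,0,0,0],
    [0,0,0,0]
  ]
}}

```text
t: 17.05
eef_pos: [0.5399, 0.1973, 0.355]
tool_rot: [-0.0, 0.764, 0.646, 0.0]
contact_force: [-1.2, 2.0, 10.5]
gripper_width: -0.001
```

```bash
python3 - <<'E'
from h import *
o=sensors.get_obs();print(o['t'],o['eef_pos'],o['contact_force'])
print(bot.hand_in())
E
```

```text
17.05 [0.53993945 0.19729422 0.35495697] [-1.20271976  1.97142799 10.49937061]
the job is handed in; nothing more can be done
None
```

I set the feed knob to zero, then pressed the trimming lever to its third click. The job is handed in at 17 s with the lever still held down.

- **Knob:** I turned it about 52° counter-clockwise. In the last top view its pointer is in line with the long zero bar. My angle estimates put it 0.2–2° off, but two cruder ones disagree by up to 4°. All are within the 0.1 rad (5.7°) tolerance.
- **Lever:** I felt three clicks, at tool heights of about 0.388, 0.372 and 0.356 m, against predictions of 0.387, 0.371 and 0.356 m. At the third the force eased to 5.9 N and then rose to about 11 N. It is held at 10.5 N and 0.355 m, at or just past the third notch. The gripper hid the paddle from both cameras, so the third click rests on force and height, not on sight.
- **Bench:** the petri dish and tube rack look unmoved in the last top view. The arm partly hid the forceps; the part that shows is in place.

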